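# Roll the gasket mandrel onto the scribed line

### The job

Put a fingertip on top of the thick aluminium mandrel lying on the marking-out board and push sideways so that it rolls, without ever pinching it, picking it up or dragging it, until it rests centred on the scribed line and pointing along it, ready for ring gaskets to be measured on it. Work on its upper half only, and leave the thin dowel, the ring stack and the cardboard pads where they are.

Things in the scene. Friction and masses are not known exactly. Their poses are not given: they have to be found in the camera images.
- board: Fixed plywood marking-out board, 270 (x) by 340 (y) by 10 mm thick, flat on the bench. Origin: centre of its underside, on the bench top; z up. One dark scribed line, 4 mm wide and 250 mm long, with a short cross tick at either end, runs on its top through the middle, along its x axis (y = 0).
- mandrel: Loose aluminium cylinder, 44 mm diameter, 110 mm long, 0.4 kg, dark bore mark on each end, lying on the board 45 to 90 mm to either side of the line, within 6 degrees of parallel. Origin: its centre, 32 mm above the bench (top 54 mm). x is its axis; y, z turn as it rolls. A finger pressing 2 to 10 N on its top rolls it without slip, half as far as the finger moves; it stays where it is left at rest.
- dowel: The thin roller: loose dark steel cylinder, diameter 22 mm, length 110 mm, 0.25 kg, lying on the board on the other side of the line from the mandrel, 45 to 90 mm from the line. Origin: the centre of the cylinder, on its axis; x along it. To be left alone.
- ring_stack: Loose stack of black rubber ring gaskets acting as one piece, 70 mm across, 42 mm tall, standing on the bench beside the board (at the board's -y side). Origin: centre of its underside. To be left alone.
- pad_stack: Loose stack of cardboard pads acting as one piece, 130 x 90 x 38 mm, lying on the bench beside the board (at the board's +y side). Origin: centre of its underside. To be left alone.
Mind the look-alikes: they are no part of the job. Of the things like the mandrel, leave any that is red; of the rest the smaller one is meant.

How it is judged:
On the way:
1. the mandrel has been rolled (turned about its own axis by a good sixth of a turn), not dragged, before it reaches the line (angle between mandrel's own z axis and vertical above 1 rad and (y of mandrel in the frame of board above 0.008 m or y of mandrel in the frame of board below -0.008 m)).
At the end, for the whole second after the job is handed in: The mandrel lies at rest on the board with the middle of its axis within 8 mm of the scribed line (and within 65 mm of the line's middle along it), its axis within about 9 degrees of the line; the dowel is within 10 mm and the two stacks within 15 mm of where they started (y of mandrel in the frame of board between -0.008 and 0.008 m and x of mandrel in the frame of board between -0.065 and 0.065 m and angle between the x axis of mandrel and the x axis of board, either way round below 0.16 rad and height (world z) of mandrel between 0.029 and 0.035 m and linear speed of mandrel below 0.01 m/s and angular speed of mandrel below 0.4 rad/s and distance of dowel from where it was at the start of the episode below 0.01 m and distance of each of ring_stack, pad_stack from where it was at the start of the episode below 0.015 m); the robot touches nothing.
It fails at once if the mandrel is lifted more than 8 mm off the board (height (world z) of mandrel above 0.04 m).
It fails at once if the fingers press on the mandrel below its mid-height (pinched, or pushed low on its side) (contact force between the fingers and mandrel above 0.5 N and height (world z) of the grasp point below 0.05 m).
It fails at once if the thin dowel is moved more than 10 mm (distance of dowel from where it was at the start of the episode above 0.01 m).
It fails at once if the ring stack or the pad stack is moved more than 15 mm (distance of any of ring_stack, pad_stack from where it was at the start of the episode above 0.015 m).
It also fails if it takes over 61 s, if anything falls off the work surface, if the arm or the gripper's body presses on something with over 40 N, if the wrist force passes 120 N, or if a joint passes its speed limit or range.

### The arm

A 6-joint arm with a two-finger parallel gripper is mounted at the origin on the work surface. World frame = base frame: x ahead of the robot, y to its left, z up, the work surface at z = 0. Lengths are in m, angles in rad, forces in N, time in s.
With the tool pointing down it reaches from about 0.35 to 0.775 m from the base axis. Payload 7.3 kg.
Tool frame: the origin (TCP) lies at the very end of the fingers, on their centre line; the grasp point (between the pads) lies 19 mm behind it (robot.pinch_z is the distance from the TCP to the grasp point, in m); z points along the fingers, y is the line along which they close (so a half turn about z gives the same grasp; the last joint's range is limited). The gripper opens to 92 mm and grips with 3 to 60 N. Pads are 19 mm wide; open, the fingers measure 130 mm over their backs; the gripper's body (75 mm by 190 mm) begins 47 mm behind the grasp point.
Start: joints at [1.149, 0.342, 1.524, -0, 1.275, -0.146], TCP at [0.143, 0.505, 0.227] pointing down, gripper open.
Joint ranges: [-2.53, 2.53], [-0.77, 2.02], [0.04, 2.7], [-1, 4.14], [0.28, 2.66], [-3.11, 3.11]. Speed limits (rad/s): [2.57, 2.57, 3.14, 3.14, 3.14, 3.14].

### API

Orientations are given as [roll, pitch, yaw] about the fixed x, y, z axes, in that order (R = Rz(yaw) Ry(pitch) Rx(roll)).
In Python, from cell import robot gives the robot as it stands.
- The arm moves only by the tool move_arm, never from a script. Its argument "motion" is a list of rows, each a list of 6 numbers: the shift along the tool's x, y, z in units of 0.1 m (1.0 is 0.1 m), then the turn, a rotation vector about the tool's x, y, z in units of pi rad (1.0 is pi rad). In form: [[dx, dy, dz, rx, ry, rz], ...]. A call has 1 to 12 rows; each row is the pose to reach, as a shift and turn from the pose commanded when the call began, along the tool's axes at that moment, turning the shorter way round; what a row does not reach only later rows make up. A row lasts 1/8 s, in which the tool goes at most 62.5 mm and 10.7 degrees, less where a joint would pass 70% of its speed; a pose out of reach is approached as far as the arm can. A call with a number of a shift or a turn outside -1 to 1 is refused whole. A call with a gripper value outside its range is refused whole. "fingers" is the opening, from -1 (shut) to 1 (fully open), set as the call begins (left out, the last holds). The fingers move at their own pace and stop on an object; "newtons" is the grip in N (left out, the last holds). Time passes only in rows, so rows that repeat a pose let the fingers close. It gives the time, the measured TCP pose, the force, the opening and the grip force at its end, in the units of the state.
- robot.observe(): the state, without advancing time (a new reading comes with each control period).
- robot.read_camera(name): name is "side" or "top"; returns a dict with "image" (400x640x3 uint8, red, green, blue), "range_z" (400x640 float32, m along the optical axis (not along the pixel's ray), 0 where there is no reading), "vfov" (degrees; the focal length in pixels is half the picture's height over the tangent of half this angle, whatever the lens; pixels are square), "cx", "cy" (the principal point, pixels), "extrinsics" (4x4, takes a point from camera to world coordinates). Camera axes: x right, y up, looking along -z (the intrinsics and any distortion apply to the point x, -y, -z); pixel columns grow to the right and rows downward; lengths in m; the calibration is good to about 2 mm. A picture is of the moment at which its call begins.
- robot.hand_in(): hands the job in; it is judged then, once.
The state is a dict: "time": time; "qpos": joint angles; "qvel": joint speeds; "joint_efforts": joint torques, N m; "tool_pos": TCP position; "tool_rot": TCP orientation; "contact_force": force on the tool from outside, world axes, zero at the start; "torque": the same for the moment, N m; "opening": finger opening in m; "grip_force": force on a finger pad.
Only numpy, scipy, OpenCV 4.12 (cv2) and the standard library are available. Lean on these libraries where they do the work, as an engineer would, in place of code of your own. Each camera call takes 0.05 s, during which the arm holds its last target. There are 200 camera calls.

## Working session

There is one attempt and no reset: what is moved stays moved. The work goes in short steps, Python scripts to look and compute and a tool call to move; the robot and the scene stay as the last step left them, time stands still between calls to the robot, and variables do not carry over. Pictures are saved under pics/ and viewed, at most 10 in all, crops included, and the job is handed in when it is done.

Besides the shell and the picture viewer there is one more tool, called after ">>>" as name(argument=value, ...) on one line, values as JSON. move_arm: Moves the arm, as the interface text tells. Shifts and turns lie within -1 to 1; 1 stands for 0.1 m of shift or pi rad of turn. Its arguments: {"type":"object","properties":{"motion":{"type":"array"},"fingers":{"type":"number"},"newtons":{"type":"number"}},"required":["motion"]}

```bash
mkdir -p pics; ls; python3 - <<'E'
from cell import robot
import cv2,numpy as np
for n in("top","side"):
    c=robot.read_camera(n); np.savez(n+".npz",**c)
    cv2.imwrite(f"pics/{n}0.png",c["image"][:,:,::-1]); print(n,c["vfov"],c["cx"],c["cy"],c["extrinsics"].round(3).tolist(),[k for k in c])
print(robot.observe())
E
```

```text
pics
top 55.15900485667597 320.03735541686734 199.9287118738893 [[-0.022, 0.991, -0.133, 0.425], [-1.0, -0.023, -0.004, 0.032], [-0.007, 0.132, 0.991, 0.909], [0.0, 0.0, 0.0, 1.0]] ['image', 'range_z', 'vfov', 'cx', 'cy', 'extrinsics']
side 43.33803721566116 322.1827264456876 193.76988970806144 [[0.824, 0.284, -0.49, -0.003], [-0.566, 0.431, -0.702, -0.771], [0.012, 0.856, 0.516, 0.662], [0.0, 0.0, 0.0, 1.0]] ['image', 'range_z', 'vfov', 'cx', 'cy', 'extrinsics']
{'time': 0.1, 'qpos': array([ 1.14900394e+00,  3.42638718e-01,  1.52489771e+00,  2.17068067e-05,
        1.27540131e+00, -1.45980656e-01]), 'qvel': array([ 6.32643681e-04, -1.01155757e-04, -2.21885879e-03, -1.31402973e-05,
       -6.83511386e-04,  1.71777358e-03]), 'joint_efforts': array([ 2.72568075e-03, -4.32007813e+01, -2.44696158e+01,  7.19389971e-02,
        5.26853988e-02, -5.72950285e-05]), 'tool_pos': array([0.14278905, 0.50484356, 0.2261302 ]), 'tool_rot': array([-3.14026490e+00, -2.16196290e-04,  2.86577445e+00]), 'contact_force': array([-0.2144026 , -0.44382283, -0.45984443]), 'torque': array([-0.01405488,  0.01570518,  0.03434877]), 'grip_force': 0.0, 'opening': 0.09180729596211895}
```

View pics/top0.png

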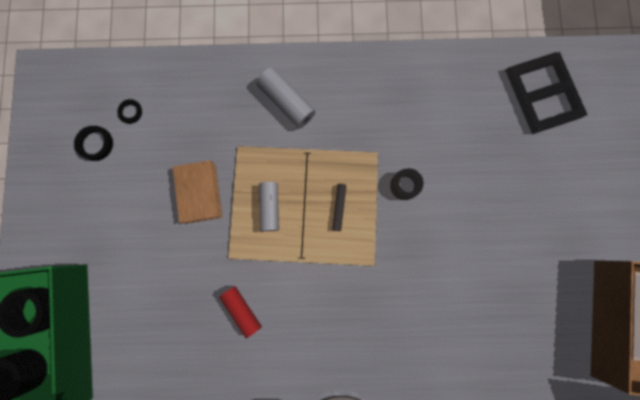

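View pics/side0.png

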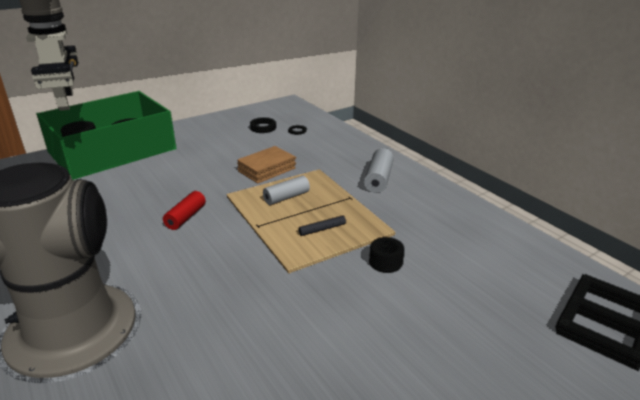

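The top view shows the mandrel at about px (269,206) on the board, left (+y) of the line, which runs from (307,153) to (303,258). The dowel is at (339,207), the rings at (407,184) and the pads at (196,191). The larger grey cylinder at (286,97) and the red one at (240,311) are off the board, so they are the look-alikes. The side view agrees.

```bash
cat > m.py <<'E'
import numpy as np,cv2
from cell import robot
def pts(c,z=None):
    v,u=np.mgrid[0:400,0:640]; f=200/np.tan(np.radians(c["vfov"])/2)
    d=np.stack([(u-c["cx"])/f,-(v-c["cy"])/f,-np.ones_like(u,float)],-1)
    E=c["extrinsics"]; w=d@E[:3,:3].T; o=E[:3,3]
    if z is None: return w*c["range_z"][...,None]+o
    return w*((z-o[2])/w[...,2])[...,None]+o
def rect(m,P):
    p=P[m][:,:2].astype(np.float32); c,s,a=cv2.minAreaRect(p)
    ev=np.linalg.eigh(np.cov(p.T))[1][:,1]
    return np.round(p.mean(0),4),np.round(c,4),np.round(s,4),round(float(np.degrees(np.arctan2(ev[1],ev[0]))),2)
def comp(m,box):
    k=np.zeros_like(m); x0,x1,y0,y1=box; k[y0:y1,x0:x1]=1; m=(m&k).astype(np.uint8)
    n,l,s,_=cv2.connectedComponentsWithStats(m); return l==1+np.argmax(s[1:,4])
def measure(c,boxm=(235,375,155,255)):
    P=pts(c); im=c["image"].astype(int); hsv=cv2.cvtColor(c["image"],cv2.COLOR_RGB2HSV)
    grey=(hsv[...,1]<50)&(hsv[...,2]>110)
    B10=pts(c,.010)
    dark=comp((hsv[...,2]<95),(297,315,150,262)); print("line",dark.sum(),rect(dark,B10))
    m=comp(grey&(P[...,2]>.03),boxm); z=P[...,2][m]
    print("mandrel px",m.sum(),"z",np.percentile(z,[2,50,98]).round(4),"depth rect",rect(m,P),"\n ray z=.032",rect(m,pts(c,.032)))
    t=m&(P[...,2]>np.percentile(z,98)-.006); print(" crest",rect(t,P))
    return P,m
E
python3 - <<'E'
from m import *
c=dict(np.load("top.npz")); P,m=measure(c)
hsv=cv2.cvtColor(c["image"],cv2.COLOR_RGB2HSV)
wood=comp((hsv[...,1]>60)&(hsv[...,0]<30)|((hsv[...,2]<90)),(224,385,140,270)); print("board",rect(wood,pts(c,.01)))
d=comp(hsv[...,2]<85,(328,350,175,240)); print("dowel",rect(d,P),np.percentile(P[...,2][d],[50,95]))
print("boardz",P[245,340],P[170,290])
E
python3 - <<'E'
from m import *
c=dict(np.load("side.npz")); P=pts(c);hsv=cv2.cvtColor(c["image"],cv2.COLOR_RGB2HSV)
m=comp((hsv[...,1]<50)&(hsv[...,2]>110)&(P[...,2]>.03),(255,315,165,210));print("side mandrel",m.sum(),rect(m,P),np.percentile(P[...,2][m],[5,50,95]))
t=m&(P[...,2]>.049);print("crest",rect(t,P))
d=comp((hsv[...,2]<100),(250,330,185,232));print("line?",d.sum(),rect(d,pts(c,.01)))
E
```

```text
line 3 (array([0.638 , 0.0672], dtype=float32), array([0.638 , 0.0672]), array([0.    , 0.0049]), 179.01)
mandrel px 738 z [0.0389 0.0522 0.0568] depth rect (array([0.529 , 0.1483], dtype=float32), array([0.4886, 0.1232]), array([0.206 , 0.0833]), -178.42) 
 ray z=.032 (array([0.5314, 0.151 ], dtype=float32), array([0.5327, 0.1511]), array([0.1139, 0.037 ]), -179.18)
 crest (array([0.5295, 0.1525], dtype=float32), array([0.4885, 0.1223]), array([0.2066, 0.0771]), -177.24)
board (array([0.5333, 0.0693], dtype=float32), array([0.5361, 0.0759]), array([0.3435, 0.2691]), 85.83)
dowel (array([ 0.5258, -0.0059], dtype=float32), array([5.e-01, 1.e-04]), array([0.0281, 0.1601]), 171.45) [0.03061878 0.03380028]
boardz [ 0.43835205 -0.00844834  0.01340521] [0.61951191 0.10590738 0.00924008]
side mandrel 582 (array([0.5292, 0.1358], dtype=float32), array([ 0.2537, -0.2844]), array([1.0954, 0.1022]), 52.75) [0.03255384 0.04729273 0.05479734]
crest (array([0.5258, 0.139 ], dtype=float32), array([ 0.2534, -0.2845]), array([1.0955, 0.0975]), 57.01)
line? 261 (array([0.5223, 0.0068], dtype=float32), array([0.52  , 0.0048]), array([0.0354, 0.0865]), 170.33)
```

```bash
cat > m2.py <<'E'
from m import *
def ray(c,u,v,z):
    u,v=np.atleast_1d(u).astype(float),np.atleast_1d(v).astype(float); f=200/np.tan(np.radians(c["vfov"])/2)
    w=np.stack([(u-c["cx"])/f,-(v-c["cy"])/f,-np.ones_like(u)],-1)@c["extrinsics"][:3,:3].T; o=c["extrinsics"][:3,3]
    return w*((z-o[2])/w[:,2])[:,None]+o
def fit(p):
    k=cv2.fitLine(p[:,:2].astype(np.float32),cv2.DIST_HUBER,0,.01,.01).ravel(); s=np.sign(k[0]); return k[2:],np.degrees(np.arctan2(s*k[1],s*k[0]))
def line(c):
    g=cv2.cvtColor(c["image"],cv2.COLOR_RGB2GRAY).astype(float)
    r=np.arange(157,254); w=np.clip(np.median(g[157:254,297:314],1)[:,None]-15-g[157:254,297:314],0,None)
    ok=w.sum(1)>0; u=(w*np.arange(297,314)).sum(1)[ok]/w.sum(1)[ok]; return fit(ray(c,u,r[ok],.010)),ok.sum()
def mandrel(c,box):
    # silhouette in top view; tangent rays to cylinder -> axis at the mid direction
    hsv=cv2.cvtColor(c["image"],cv2.COLOR_RGB2HSV); m=comp((hsv[...,1]<50)&(hsv[...,2]>100),box)
    m=cv2.morphologyEx(m.astype(np.uint8),cv2.MORPH_OPEN,np.ones((3,3)))>0
    rows=[v for v in range(400) if m[v].sum()>8]; L=[];R=[]
    for v in rows[4:-4]:
        x=np.flatnonzero(m[v]); L.append((x[0]-.5,v)); R.append((x[-1]+.5,v))
    L,R=np.array(L),np.array(R); a=fit(ray(c,L[:,0],L[:,1],.032)); b=fit(ray(c,R[:,0],R[:,1],.032))
    ends=ray(c,[L[0,0]/2+R[0,0]/2,L[-1,0]/2+R[-1,0]/2],[rows[0],rows[-1]],.032)
    return m.sum(),a,b,ends.round(4).tolist()
E
python3 - <<'E'
from m2 import *
c=dict(np.load("top.npz")); print(line(c)); print(mandrel(c,(250,290,172,240)))
im=cv2.resize(c["image"][140:275,220:420,::-1],None,fx=4,fy=4,interpolation=cv2.INTER_NEAREST); cv2.imwrite("pics/t1.png",im)
E
```

```text
((array([0.56091684, 0.07192233], dtype=float32), np.float32(-4.088209)), np.int64(97))
(np.int64(783), (array([0.5355375 , 0.17080872], dtype=float32), np.float32(-0.11053193)), (array([0.5286143 , 0.13343357], dtype=float32), np.float32(0.6827126)), [[0.5873, 0.1521, 0.032], [0.4757, 0.1515, 0.032]])
```

View pics/t1.png

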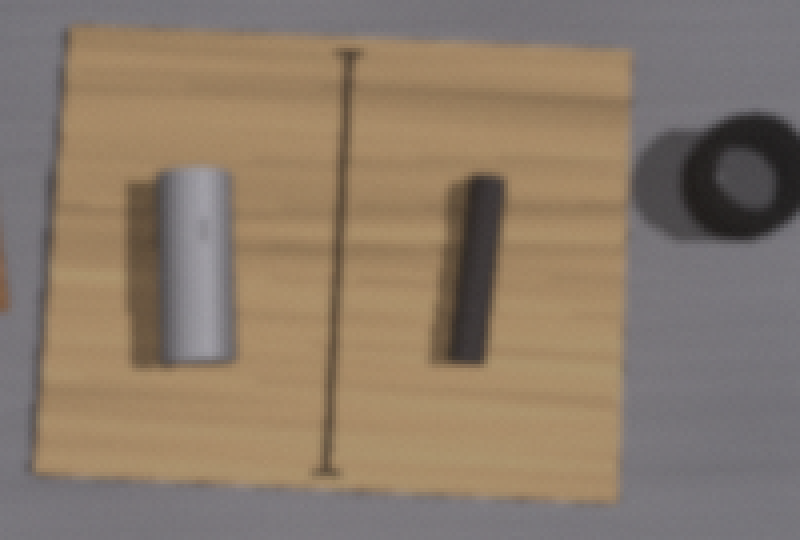

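The crop shows the line at crop px (349,52) to (326,472), which puts the board at about −4°. The mandrel, at crop (160–234, 165–362), has its centre near (0.531, 0.152) with its axis close to world x. I'll bring the gripper over it with the finger pair spaced along the mandrel's axis.

>>> move_arm(motion=[[-0.5,-0.25,0,0,0,0.1],[-1,-0.5,0,0,0,0.41],[-1,-0.5,0,0,0,0.41],[-1,-0.5,0,0,0,0.41],[-1,-0.5,0,0,0,0.41],[-1,-0.5,0,0,0,0.41],[-1,-0.5,0,0,0,0.41],[-1,-0.5,0,0,0,0.412],[-1,-0.5,0,0,0,0.412]], fingers=-0.13)

```text
time: 1.23
tool_pos: [0.2255, 0.4297, 0.2266]
tool_rot: [-3.141, 0.0, 1.574]
contact_force: [-0.3, -0.1, 0.4]
opening: 0.04
grip_force: 0.0
```

>>> move_arm(motion=[[-0.45,0.5,0,0,0,0],[-0.9,1,0,0,0,0],[-0.9,1,0,0,0,0],[-0.9,1,0,0,0,0]])

```text
time: 1.72
tool_pos: [0.3258, 0.3397, 0.2267]
tool_rot: [-3.141, -0.0, 1.571]
contact_force: [-1.0, -0.5, 1.1]
opening: 0.04
grip_force: 0.0
```

>>> move_arm(motion=[[-0.45,0.5,0.1,0,0,0],[-0.9,1,0.3,0,0,0],[-0.9,1,0.3,0,0,0],[-0.9,1,0.3,0,0,0]])

```text
time: 2.22
tool_pos: [0.425, 0.2507, 0.1965]
tool_rot: [-3.14, -0.0, 1.572]
contact_force: [-0.2, 0.1, 0.5]
opening: 0.0401
grip_force: 0.0
```

>>> move_arm(motion=[[-0.45,0.5,0.2,0,0,0],[-0.9,1,0.4,0,0,0],[-0.9,1,0.4,0,0,0],[-0.9,1,0.4,0,0,0],[-0.9,1,0.4,0,0,0]])

```text
time: 2.85
tool_pos: [0.5246, 0.1619, 0.1575]
tool_rot: [3.141, -0.001, 1.574]
contact_force: [-0.2, -0.5, -0.9]
opening: 0.0398
grip_force: 0.0
```

>>> move_arm(motion=[[-0.03,0.06,0.5,0,0,0],[-0.03,0.06,0.9,0,0,0],[-0.03,0.06,0.97,0,0,0],[-0.03,0.06,0.97,0,0,0],[-0.03,0.06,0.97,0,0,0]])

```text
time: 3.48
tool_pos: [0.5328, 0.1577, 0.0617]
tool_rot: [3.138, -0.001, 1.572]
contact_force: [0.0, -0.2, 0.3]
opening: 0.0397
grip_force: 0.0
```

>>> move_arm(motion=[[0,0,0.02,0,0,0],[0,0,0.04,0,0,0],[0,0,0.05,0,0,0],[0,0,0.05,0,0,0]])

```text
time: 3.98
tool_pos: [0.5317, 0.157, 0.0546]
tool_rot: [-3.141, -0.0, 1.571]
contact_force: [0.3, -0.6, 0.2]
opening: 0.0399
grip_force: 0.0
```

>>> move_arm(motion=[[0,0,0.01,0,0,0],[0,0,0.01,0,0,0]])

```text
time: 4.22
tool_pos: [0.5319, 0.1571, 0.0541]
tool_rot: [3.141, -0.0, 1.571]
contact_force: [-0.9, 0.4, 4.4]
opening: 0.0403
grip_force: 2.0
```

>>> move_arm(motion=[[-0.02,0,0.002,0,0,0.001],[-0.05,0,0.002,0,0,0.002],[-0.08,0,0.002,0,0,0.003],[-0.12,0,0.002,0,0,0.004],[-0.16,0,0.002,0,0,0.006],[-0.19,0,0.002,0,0,0.007],[-0.21,0,0.002,0,0,0.008],[-0.22,0,0.002,0,0,0.008],[-0.22,0,0.002,0,0,0.008]])

```text
time: 5.35
tool_pos: [0.5323, 0.1349, 0.0541]
tool_rot: [3.14, -0.0, 1.546]
contact_force: [0.5, -0.3, 5.7]
opening: 0.04
grip_force: 2.6
```

>>> move_arm(motion=[[0,0,-0.05,0,0,0],[0,0,-0.2,0,0,0],[0,0,-0.9,0,0,0],[0.6,0,-1,0,0,0],[1,0,-1,0,0,0],[1,0,-1,0,0,0],[1,0,-1,0,0,0]])

```text
time: 6.22
tool_pos: [0.534, 0.2346, 0.1538]
tool_rot: [-3.141, 0.0, 1.547]
contact_force: [1.4, -0.0, -0.7]
opening: 0.0399
grip_force: 0.0
```

```bash
python3 - <<'E'
from m2 import *
c=robot.read_camera("top"); print(line(c)); print(mandrel(c,(250,300,172,240)))
cv2.imwrite("pics/t2.png",cv2.resize(c["image"][100:275,180:380,::-1],None,fx=3,fy=3))
print(robot.observe()["tool_pos"])
E
```

```text
((array([0.5480959 , 0.07286379], dtype=float32), np.float32(-4.0976157)), np.int64(97))
(np.int64(825), (array([0.522072  , 0.16161038], dtype=float32), np.float32(-0.18993708)), (array([0.5190707 , 0.12244318], dtype=float32), np.float32(-0.5272596)), [[0.587, 0.1428, 0.032], [0.4755, 0.1412, 0.032]])
[0.53409368 0.23417661 0.15365534]
```

View pics/t2.png

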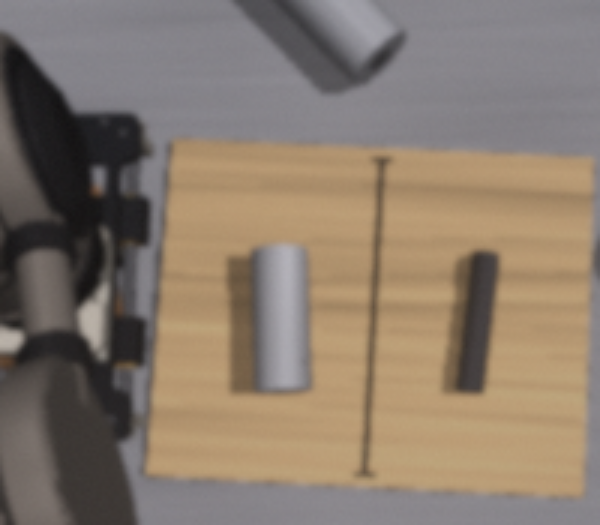

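Stroke one worked: the mandrel rolled about 10 mm, to y = 0.142, and yawed slightly toward the line's direction; the picture shows it intact at crop (280,317). I'll continue with more strokes.

>>> move_arm(motion=[[-0.45,0,0,0,0,0],[-0.86,0,0.3,0,0,0],[-0.86,0,0.7,0,0,0],[-0.86,0,0.92,0,0,0],[-0.86,0,0.97,0,0,0],[-0.86,0,0.99,0,0,0],[-0.86,0,1,0,0,0],[-0.86,0,1,0,0,0]])

```text
time: 7.28
tool_pos: [0.5325, 0.1492, 0.0543]
tool_rot: [3.14, -0.0, 1.546]
contact_force: [0.1, -0.4, 0.7]
opening: 0.0402
grip_force: 0.1
```

>>> move_arm(motion=[[-0.02,0,0.002,0,0,0.001],[-0.05,0,0.002,0,0,0.002],[-0.09,0,0.002,0,0,0.003],[-0.13,0,0.002,0,0,0.005],[-0.17,0,0.002,0,0,0.007],[-0.21,0,0.002,0,0,0.008],[-0.24,0,0.002,0,0,0.009],[-0.26,0,0.002,0,0,0.01],[-0.26,0,0.002,0,0,0.01]])

```text
time: 8.4
tool_pos: [0.5329, 0.1227, 0.0541]
tool_rot: [3.138, -0.0, 1.514]
contact_force: [2.9, 0.4, 4.7]
opening: 0.0398
grip_force: 2.6
```

>>> move_arm(motion=[[0,0,-0.03,0,0,0],[0,0,-0.1,0,0,0],[0.13,0,-0.1,0,0,0],[0.13,0,-0.1,0,0,0],[0.13,0,-0.04,0,0,0],[0.13,0,-0.01,0,0,0],[0.13,0,0,0,0,0],[0.13,0,0.002,0,0,0],[0.13,0,0.002,0,0,0]])

```text
time: 9.52
tool_pos: [0.5318, 0.136, 0.0539]
tool_rot: [-3.141, -0.0, 1.515]
contact_force: [-4.6, 0.5, 10.2]
opening: 0.0399
grip_force: 5.4
```

>>> move_arm(motion=[[-0.02,0,0.001,0,0,0.001],[-0.05,0,0.001,0,0,0.002],[-0.09,0,0.001,0,0,0.003],[-0.13,0,0.001,0,0,0.005],[-0.17,0,0.001,0,0,0.007],[-0.21,0,0.001,0,0,0.008],[-0.24,0,0.001,0,0,0.009],[-0.26,0,0.001,0,0,0.01],[-0.26,0,0.001,0,0,0.01]])

```text
time: 10.65
tool_pos: [0.5322, 0.1098, 0.054]
tool_rot: [3.138, -0.001, 1.483]
contact_force: [1.4, 0.6, 7.1]
opening: 0.0397
grip_force: 3.5
```

>>> move_arm(motion=[[0,0,-0.05,0,0,0],[0,0,-0.2,0,0,0],[0,0,-0.9,0,0,0],[0.6,0,-1,0,0,0],[1,0,-1,0,0,0],[1,0,-1,0,0,0],[1,0,-1,0,0,0]])

```text
time: 11.52
tool_pos: [0.5391, 0.2093, 0.1531]
tool_rot: [-3.141, 0.0, 1.484]
contact_force: [-0.4, -0.1, 0.3]
opening: 0.0403
grip_force: 0.0
```

```bash
python3 - <<'E'
from m2 import *
c=robot.read_camera("top"); print(line(c)); print(mandrel(c,(255,300,172,240)))
o=robot.observe();print(o["tool_pos"],o["tool_rot"])
cv2.imwrite("pics/t3.png",cv2.resize(c["image"][100:275,180:380,::-1],None,fx=3,fy=3))
E
```

```text
((array([0.56091696, 0.07192796], dtype=float32), np.float32(-4.101156)), np.int64(97))
(np.int64(827), (array([0.5414309 , 0.13610953], dtype=float32), np.float32(-0.4082143)), (array([0.5300917 , 0.09672751], dtype=float32), np.float32(-0.14516672)), [[0.5888, 0.116, 0.032], [0.4772, 0.1148, 0.032]])
[0.53920099 0.20887279 0.15303764] [-3.14102934e+00  4.82992694e-04  1.48308293e+00]
```

View pics/t3.png

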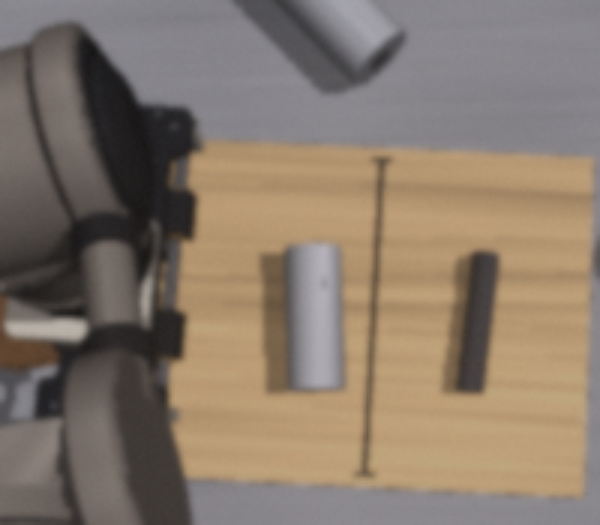

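The mandrel has rolled on to about y = 0.116 (crop (314,317)), but its yaw is not following the twist. At about 4° from the line it is well inside the 9° tolerance, so I'll square the tool and just roll. About 42 mm is left.

>>> move_arm(motion=[[-0.45,0.02,0,0,0,-0.012],[-0.86,0.02,0.3,0,0,-0.024],[-0.86,0.02,0.7,0,0,-0.024],[-0.86,0.02,0.92,0,0,-0.024],[-0.86,0.02,0.97,0,0,-0.024],[-0.86,0.02,0.99,0,0,-0.024],[-0.86,0.02,0.998,0,0,-0.024],[-0.86,0.02,0.998,0,0,-0.024]])

```text
time: 12.58
tool_pos: [0.5346, 0.1239, 0.0542]
tool_rot: [3.14, -0.0, 1.559]
contact_force: [0.6, -0.4, 1.7]
opening: 0.0402
grip_force: 1.0
```

>>> move_arm(motion=[[-0.02,0,0,0,0,0],[-0.05,0,0,0,0,0],[-0.09,0,0,0,0,0],[-0.13,0,0,0,0,0],[-0.17,0,0,0,0,0],[-0.21,0,0,0,0,0],[-0.24,0,0,0,0,0],[-0.26,0,0,0,0,0],[-0.27,0,0,0,0,0],[-0.27,0,0,0,0,0]])

```text
time: 13.82
tool_pos: [0.5351, 0.0966, 0.0541]
tool_rot: [3.138, -0.0, 1.559]
contact_force: [2.7, -0.0, 4.6]
opening: 0.0399
grip_force: 2.5
```

>>> move_arm(motion=[[0,0,-0.03,0,0,0],[0,0,-0.1,0,0,0],[0.13,0,-0.1,0,0,0],[0.13,0,-0.1,0,0,0],[0.13,0,-0.04,0,0,0],[0.13,0,-0.01,0,0,0],[0.13,0,0,0,0,0],[0.13,0,0,0,0,0],[0.13,0,0,0,0,0]])

```text
time: 14.95
tool_pos: [0.5334, 0.1098, 0.0539]
tool_rot: [-3.141, -0.0, 1.559]
contact_force: [-4.1, -0.5, 10.2]
opening: 0.0397
grip_force: 5.2
```

>>> move_arm(motion=[[-0.02,0,0,0,0,0],[-0.05,0,0,0,0,0],[-0.09,0,0,0,0,0],[-0.13,0,0,0,0,0],[-0.17,0,0,0,0,0],[-0.21,0,0,0,0,0],[-0.24,0,0,0,0,0],[-0.26,0,0,0,0,0],[-0.27,0,0,0,0,0],[-0.27,0,0,0,0,0]])

```text
time: 16.2
tool_pos: [0.534, 0.0826, 0.054]
tool_rot: [3.14, -0.0, 1.559]
contact_force: [-1.0, 0.4, 8.8]
opening: 0.04
grip_force: 4.2
```

>>> move_arm(motion=[[0,0,-0.05,0,0,0],[0,0,-0.2,0,0,0],[0,0,-0.9,0,0,0],[0.6,0,-1,0,0,0],[1,0,-1,0,0,0],[1,0,-1,0,0,0],[1,0,-1,0,0,0]])

```text
time: 17.08
tool_pos: [0.5345, 0.1825, 0.1534]
tool_rot: [-3.141, 0.0, 1.559]
contact_force: [0.5, -0.6, 0.0]
opening: 0.0401
grip_force: 0.0
```

```bash
python3 - <<'E'
from m2 import *
c=robot.read_camera("top"); print(mandrel(c,(255,325,172,240)))
o=robot.observe();print(o["tool_pos"],o["tool_rot"])
cv2.imwrite("pics/t4.png",cv2.resize(c["image"][100:275,180:380,::-1],None,fx=3,fy=3))
E
```

```text
(np.int64(809), (array([0.53685397, 0.10749833], dtype=float32), np.float32(1.3586204)), (array([0.5320099, 0.0692386], dtype=float32), np.float32(-0.98342925)), [[0.5881, 0.0881, 0.032], [0.4788, 0.0873, 0.032]])
[0.5345426  0.18202821 0.15328894] [-3.14124466e+00  3.75724561e-04  1.55842812e+00]
```

View pics/t4.png

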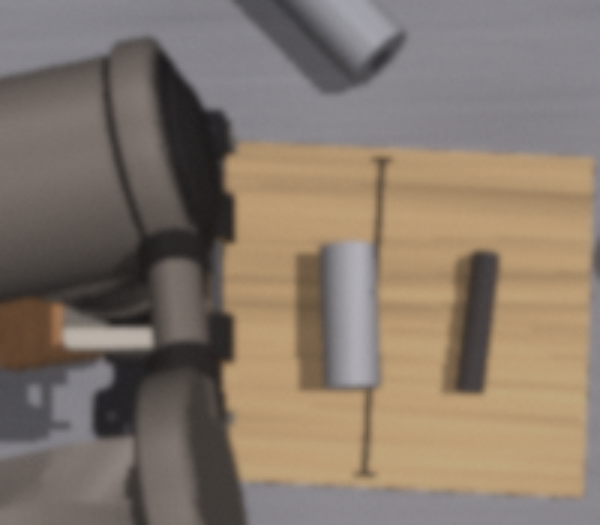

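The mandrel is at about y = 0.0885 (crop (350,315)) and the line at its centre is y ≈ 0.074, so roughly 14.5 mm remains. I'll cover it in two short strokes.

>>> move_arm(motion=[[-0.45,0,0,0,0,0],[-0.88,0,0.3,0,0,0],[-0.88,0,0.7,0,0,0],[-0.88,0,0.92,0,0,0],[-0.88,0,0.97,0,0,0],[-0.88,0,0.99,0,0,0],[-0.88,0,1,0,0,0],[-0.88,0,1,0,0,0]])

```text
time: 18.12
tool_pos: [0.5342, 0.0949, 0.0542]
tool_rot: [3.14, -0.0, 1.559]
contact_force: [-0.1, -0.4, 2.4]
opening: 0.0402
grip_force: 1.0
```

>>> move_arm(motion=[[-0.01,0,0,0,0,0],[-0.03,0,0,0,0,0],[-0.06,0,0,0,0,0],[-0.09,0,0,0,0,0],[-0.12,0,0,0,0,0],[-0.14,0,0,0,0,0],[-0.15,0,0,0,0,0],[-0.15,0,0,0,0,0]])

```text
time: 19.12
tool_pos: [0.5346, 0.0797, 0.0541]
tool_rot: [3.139, -0.0, 1.559]
contact_force: [0.0, 0.2, 5.1]
opening: 0.04
grip_force: 2.6
```

>>> move_arm(motion=[[0,0,-0.03,0,0,0],[0,0,-0.1,0,0,0],[0.07,0,-0.1,0,0,0],[0.07,0,-0.1,0,0,0],[0.07,0,-0.04,0,0,0],[0.07,0,-0.01,0,0,0],[0.07,0,0,0,0,0],[0.07,0,0,0,0,0]])

```text
time: 20.12
tool_pos: [0.5332, 0.0868, 0.054]
tool_rot: [-3.141, -0.0, 1.559]
contact_force: [-3.8, -0.9, 10.9]
opening: 0.0399
grip_force: 5.3
```

>>> move_arm(motion=[[-0.01,0,0,0,0,0],[-0.03,0,0,0,0,0],[-0.06,0,0,0,0,0],[-0.09,0,0,0,0,0],[-0.12,0,0,0,0,0],[-0.13,0,0,0,0,0],[-0.14,0,0,0,0,0],[-0.14,0,0,0,0,0],[-0.14,0,0,0,0,0]])

```text
time: 21.25
tool_pos: [0.5335, 0.0727, 0.054]
tool_rot: [3.141, -0.0, 1.559]
contact_force: [-2.7, -0.2, 9.2]
opening: 0.04
grip_force: 4.8
```

>>> move_arm(motion=[[0,0,-0.05,0,0,0],[0,0,-0.2,0,0,0],[0,0,-0.9,0,0,0],[0.6,0,-1,0,0,0],[1,0,-1,0,0,0],[1,0,-1,0,0,0],[1,0,-1,0,0,0]])

```text
time: 22.12
tool_pos: [0.5344, 0.1725, 0.1534]
tool_rot: [-3.141, 0.0, 1.559]
contact_force: [-0.9, -0.6, 0.7]
opening: 0.0398
grip_force: 0.0
```

```bash
python3 - <<'E'
from m2 import *
c=robot.read_camera("top"); print(mandrel(c,(270,330,172,240)))
hsv=cv2.cvtColor(c["image"],cv2.COLOR_RGB2HSV)
for k in (c,dict(np.load("top.npz"))):
    h=cv2.cvtColor(k["image"],cv2.COLOR_RGB2HSV); d=comp(h[...,2]<85,(328,350,175,240)); print("dowel",rect(d,pts(k,.021)))
o=robot.observe();print(o["tool_pos"],o["tool_rot"])
cv2.imwrite("pics/t5.png",cv2.resize(c["image"][130:275,220:420,::-1],None,fx=4,fy=4))
E
```

```text
(np.int64(795), (array([0.5230147 , 0.09243943], dtype=float32), np.float32(-0.78513986)), (array([0.5293771 , 0.05429636], dtype=float32), np.float32(0.8783215)), [[0.5902, 0.0752, 0.032], [0.4785, 0.0736, 0.032]])
dowel (array([ 0.5266, -0.0066], dtype=float32), array([ 0.5266, -0.0066]), array([0.0192, 0.1054]), 171.61)
dowel (array([ 0.5272, -0.0064], dtype=float32), array([ 0.5275, -0.0065]), array([0.0217, 0.1073]), 172.01)
[0.53443148 0.17206513 0.15325998] [-3.14120499e+00  3.15120407e-04  1.55840773e+00]
```

View pics/t5.png

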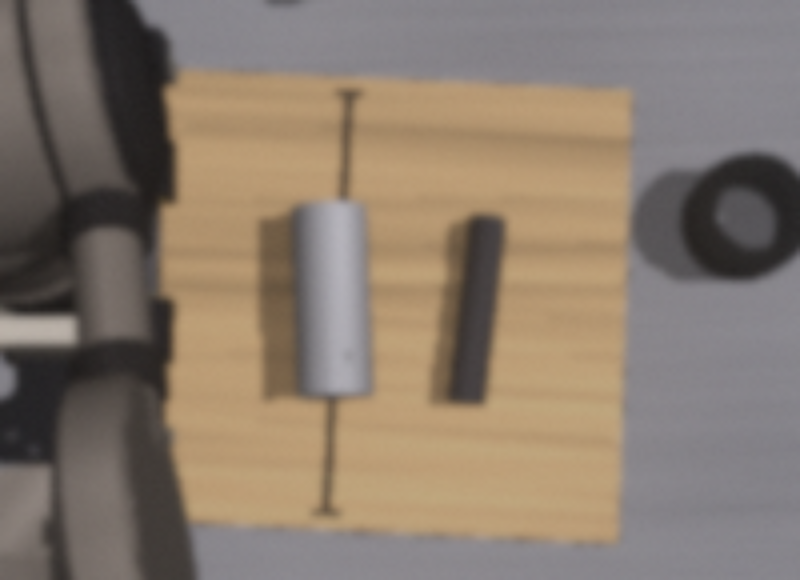

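The mandrel now sits on the line: its centre is at y ≈ 0.0735–0.0745 against 0.074 for the line. Its axis is about 4.5–5° off, against a limit of 9°. The dowel is unmoved to within 1 mm, the rings look unmoved, and the robot is clear.

```bash
python3 -c "
from cell import robot
print(robot.hand_in())"
```

```text
the job is handed in; nothing more can be done
None
```

I rolled the mandrel onto the scribed line and handed the job in (no verdict was returned): by the last picture its centre is within about 1 mm of the line and its axis about 5° off (limit 9°, as twisting the fingers did not turn it), the dowel had not moved, and I did not measure either stack's position at the end.

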